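Break the taper plug out of a heater unit and hang it on the drip rack

ROBOT

A 6-joint arm with a two-finger parallel gripper is mounted at the origin on the work surface. World frame = base frame: x ahead of the robot, y to its left, z up, the work surface at z = 0. Lengths are in m, angles in degrees, forces in N, time in s.
With the tool pointing down it reaches from about 0.4 to 0.825 m from the base axis. Payload 7 kg.
Tool frame: the origin (TCP) lies midway between the tips of the shut fingers; the grasp point (between the pads) lies r.tcp_to_grasp behind it (r.tcp_to_grasp is the distance from the TCP to the grasp point, in m); x points along the fingers, y is the direction in which the jaws open and shut, and the axes are right-handed (so a half turn about x gives the same grasp; the last joint's range is limited). The gripper opens to 88 mm and grips with 3 to 60 N. Pads are 19 mm wide; open, the fingers measure 130 mm over their backs; the gripper's body (78 mm by 193 mm) begins 47 mm behind the grasp point.
Start: joints at [-52.878, 20.546, 0.682, 0, -70.136, -16.507], TCP at [0.238, -0.632, 0.227] pointing down, gripper open.
Joint ranges: [-176.03, 176.03], [-82.01, 121.73], [-58.28, 71.71], [-173.87, 95.51], [-174.79, -0.11], [-173.66, 173.66]. Speed limits (degrees/s): [136.94, 136.94, 172.46, 180, 180, 180].

INTERFACE

Orientations are given as [roll, pitch, yaw] about the fixed x, y, z axes, in that order (R = Rz(yaw) Ry(pitch) Rx(roll)).
In Python, from plant import r gives the robot as it stands.
- The arm moves only by the tool carry_out, never from a script. Its argument "moves" is a list of rows, each a list of 7 numbers: the shift along the world's x, y, z in mm, then the turn, a rotation vector about the world's x, y, z in rad, then the opening in per cent of the stroke, from 0 (shut) to 100 (fully open). In form: [[x, y, z, wx, wy, wz, claw], ...]. A call has 1 to 5 rows; each row is the pose to reach, as a shift and turn from the pose commanded when the call began; what a row does not reach only later rows make up. A row lasts 1/10 s, in which the tool goes at most 50 mm and 8.59 degrees, less where a joint would pass 70% of its speed; a pose out of reach is approached as far as the arm can. A call with a gripper value outside its range is refused whole. The fingers move at their own pace and stop on an object; "squeeze" is the grip in N (left out, the last holds). Time passes only in rows, so rows that repeat a pose let the fingers close. It gives the time, the measured TCP pose, the force and the opening at its end, in the units of the state.
- r.get_state(): the state, without advancing time (a new reading comes with each control period).
- r.capture(name): name is "scene" or "top"; returns the picture (400x640x3 uint8, blue, green, red); there is no depth.
- r.camera_params(name): a dict with "K" (3x3 intrinsics, pixels), "rvec" (rotation vector, rad) and "tvec" (3), from world to camera coordinates, as OpenCV has them. Camera axes: x right, y down, z forward; pixel columns grow to the right and rows downward; lengths in m; the calibration is good to about 2 mm. A picture is of the moment at which its call begins. camera_params takes no time and is no camera call.
- r.close_job(): hands the job in, once; it reports no verdict.
The state is a dict: "time_s": time; "joints": joint angles; "qd": joint speeds; "joint_torque": joint torques, N m; "tcp_pos": TCP position; "eef_rot": TCP orientation; "contact_force": force on the tool from outside, world axes, zero at the start; "moment": the same for the moment, N m; "gripper_width": finger opening in m.
Only numpy, scipy, OpenCV 4.12 (cv2) and the standard library are available. Lean on these libraries where they do the work, as an engineer would, in place of code of your own. Each camera call takes 0.05 s, during which the arm holds its last target. There are 200 camera calls.

TASK

Take the tapered plug out of the leaning port of the black heater unit: twist its wing handle anticlockwise (as seen looking down onto the handle) to the stop so that the taper breaks free and the ears come out from under the hooks, then pull it straight out along the port. Lower it, still held, onto the drip rack so that it hangs upright between the two bars with its flange resting on them, and let go. Leave everything else where it is.

Things in the scene. Friction and masses are not known exactly. Their poses are not given: they have to be found in the camera images.
- port: brass neck leaning from the black heater unit. Origin: centre of its mouth, 135 mm above the bench; z points out along the port's axis, 32 degrees from vertical, leaning to the unit's front (roughly towards the robot). The conical hole is 40 mm wide at the mouth. At the start the seated plug's axes lie along the port's axes.
- unit: the black heater unit, fixed: 200 x 200 mm, 75 mm high at the front (-x), 115 mm at the back. Two steel hooks stand by the neck on the port's +x and -x sides, 42 to 48 mm from its axis, 20 mm wide, tops 14 mm above the mouth, reaching in to 31 mm from the axis over the plug's ears. Its other outlet has a round cap: leave it.
- seat (a joint): turn of the taper seat with the plug in it, rad: 0 = stuck as found; grows as the plug turns anticlockwise about port +z (seen looking onto the handle), up to a stop at 0.95. Takes about 0.2 N m, stays where left. The ears are clear of the hooks from about 0.7. The ears have about 1 mm of play in the seat.
- plug_grip (a point): centre of the plug's grey metal wing handle: 64 mm long (x), 16 mm thick (y, grip here), 36 mm high (z). The plug is one rigid piece, 115 mm long, 0.2 to 0.4 kg; z is its axis, from thin end to handle. The handle's top is 18 mm above this point, the flange's underside 42 mm below it along z.
- plug_flange (a point): centre of the underside of the plug's brass flange (56 mm diameter, 8 mm thick), with two ears along x (76 mm over both, 16 mm wide); axes as plug_grip. At the port's mouth while seated. Below it is the brass taper, 55 mm long, 36 mm diameter at the flange, 26 mm at the thin end.
- plug_tip (a point): centre of the plug's thin end, 55 mm below the flange's underside.
- rack_bars (a point): steel drip rack, fixed: two level flat bars over a shallow tray (160 x 230 mm, rim 22 mm high). Origin: midway between the bars at their tops, 85 mm above the bench; y along the bars (200 mm long, posts at both ends), x across, z up. The gap is 44 mm (x -22 to +22), each bar 10 mm wide: the taper passes between them, the flange does not.
- spanner1: dark spanner, about 145 mm, lying in the clear tub (bystander, loose)
- spanner2: bright spanner, about 125 mm, lying in the clear tub (bystander, loose)
- spray: plain metal can, 56 mm diameter, 130 mm high; origin under its centre (bystander, loose)
- carton: plain cardboard carton 90 x 70 x 60 mm; origin under its centre (bystander, loose)
- bung: a different, smaller brass bung with a round head and no ears, standing head-down on the bench, 52 mm diameter, 75 mm high; not the plug of this job (bystander, loose)
- driver: screwdriver, 160 mm, lying on the bench (bystander, loose)
There are look-alikes about, which are no part of the job. Leave any pink or purple look-alike of the part that bears plug_grip alone.

How it is judged (in metres and radians):
On the way, in this order (a step that is already met when the one before it is completed fails the run):
1. the plug is twisted until its ears are clear of the hooks (seat beyond 0.7 rad), still in the port (value of joint seat above 0.7 rad and distance between plug_flange and port below 0.015 m), for 0.1 s.
2. the plug, held by the fingers, is pulled wholly out of the port (z of plug_tip in the frame of port above 0.005 m and contact force between plug and the fingers above 0.5 N), for 0.1 s.
3. the plug, still held, is lowered between the bars until its flange is within 12 mm of resting on them (x of plug_flange in the frame of rack_bars between -0.012 and 0.012 m and y of plug_flange in the frame of rack_bars between -0.075 and 0.075 m and z of plug_flange in the frame of rack_bars between -0.006 and 0.012 m and contact force between plug and the fingers above 0.5 N), for 0.1 s.
At the end, for the whole second after the job is handed in: The plug hangs upright (within 0.15 rad) and at rest between the rack's bars, its axis within 12 mm of the middle of the gap and within 75 mm of the middle of the bars' length, flange underside within 6 mm of the bar tops; the port's seat is left turned (beyond 0.6 rad); the plug is released (x of plug_flange in the frame of rack_bars between -0.012 and 0.012 m and y of plug_flange in the frame of rack_bars between -0.075 and 0.075 m and z of plug_flange in the frame of rack_bars between -0.006 and 0.006 m and angle between plug_flange's own z axis and vertical below 0.15 rad and linear speed of plug below 0.02 m/s and value of joint seat above 0.6 rad); the robot touches nothing.
It fails at once if a bystander is moved by more than 30 mm (distance of any of spanner1, spanner2, spray, carton, bung, driver from where it was at the start of the episode above 0.03 m).
It also fails if it takes over 45 s, if anything falls off the work surface, if the arm or the gripper's body presses on something with over 40 N, if the wrist force passes 120 N, or if a joint passes its speed limit or range.

## Working session

There is one attempt and no reset: what is moved stays moved. The work goes in short steps, Python scripts to look and compute and a tool call to move; the robot and the scene stay as the last step left them, time stands still between calls to the robot, and variables do not carry over. Pictures are saved under pics/ and viewed, about 8 in all and at most 12, crops included, and the job is handed in when it is done.

Besides the shell and the picture viewer there is one more tool, called by a JSON object that holds its "name" and its "arguments". carry_out: Moves the arm, as the interface text tells. Its arguments: {"type":"object","properties":{"moves":{"type":"array"},"squeeze":{"type":"number"}},"required":["moves"]}

```bash
ls; mkdir -p pics; python3 - <<'E'
from plant import r
import cv2
for n in("scene","top"):
    im=r.capture(n); cv2.imwrite(f"pics/{n}0.png",im)
    p=r.camera_params(n); print(n,p)
print(r.get_state(), r.tcp_to_grasp)
E
```

```text
pics
scene {'K': array([[442.1306593 ,   0.        , 321.32491086],
       [  0.        , 442.1306593 , 201.45261383],
       [  0.        ,   0.        ,   1.        ]]), 'rvec': array([ 2.30111502,  1.278288  , -0.37269972]), 'tvec': array([-0.27684065, -0.33166481,  1.59195609])}
top {'K': array([[392.29441971,   0.        , 318.53745965],
       [  0.        , 392.29441971, 202.83915694],
       [  0.        ,   0.        ,   1.        ]]), 'rvec': array([ 2.10312532, -2.16347049,  0.16300477]), 'tvec': array([-0.01154194,  0.56283978,  1.06786287])}
{'time_s': 0.1, 'joints': array([-5.28780911e+01,  2.05867120e+01,  6.39716451e-01, -1.75564689e-02,
       -7.01352577e+01, -1.65070703e+01]), 'qd': array([0.03472857, 0.01884195, 0.13125394, 0.02640942, 0.02708587,
       0.0780206 ]), 'joint_torque': array([-3.96663047e-03, -5.84161198e+01,  2.93751150e+01,  7.01563954e+00,
        1.01471512e-02, -5.32426498e-05]), 'tcp_pos': array([ 0.2374841 , -0.63138624,  0.22572919]), 'eef_rot': array([ 95.1620464 ,  89.91610656, 115.77090744]), 'contact_force': array([ 0.47071815,  0.44441502, -1.00548271]), 'moment': array([ 0.02822294, -0.02768918, -0.0382797 ]), 'gripper_width': 0.08806176681812464} 0.0188
```

View pics/scene0.png

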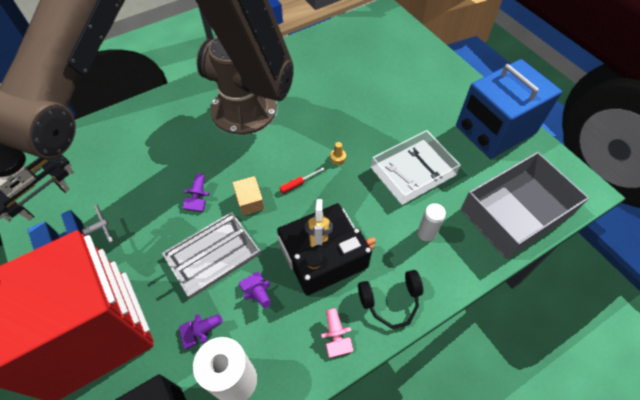

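View pics/top0.png

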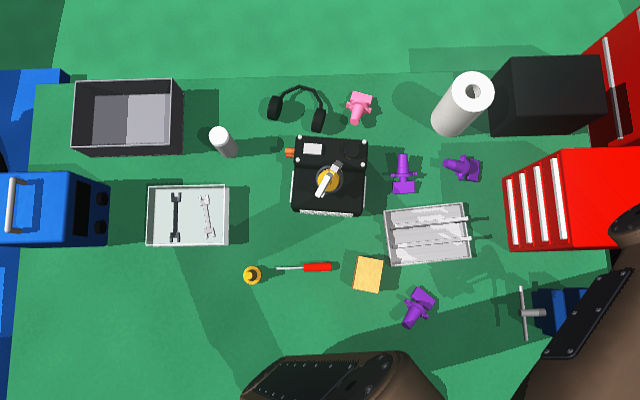

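The plug is the grey wing handle over brass on the black unit: scene (320,215), top (328,178). Look-alikes: purple at scene (197,192), (257,290) and (200,330), pink at (337,335), and the brass bung at (338,152). The rack is at scene (211,255), top (428,234). Next is a close crop of the choice and the rack.

```bash
python3 - <<'E'
import cv2,numpy as np
s=cv2.imread("pics/scene0.png");t=cv2.imread("pics/top0.png")
f=lambda im,x,y,w,h,k:cv2.resize(im[y:y+h,x:x+w],None,fx=k,fy=k,interpolation=cv2.INTER_CUBIC)
a=np.hstack([f(s,270,190,110,110,3.6),f(t,280,125,100,100,3.96)])
a=a[:396,:792]
b=np.hstack([f(s,155,205,110,55+40,2.1)[:199],f(t,375,195,110,95,2.1)[:199]])
b=cv2.copyMakeBorder(b,0,0,0,792-b.shape[1],0)
cv2.imwrite("pics/crop1.png",np.vstack([a,b])); print(a.shape,b.shape)
E
```

```text
(396, 792, 3) (199, 792, 3)
```

View pics/crop1.png

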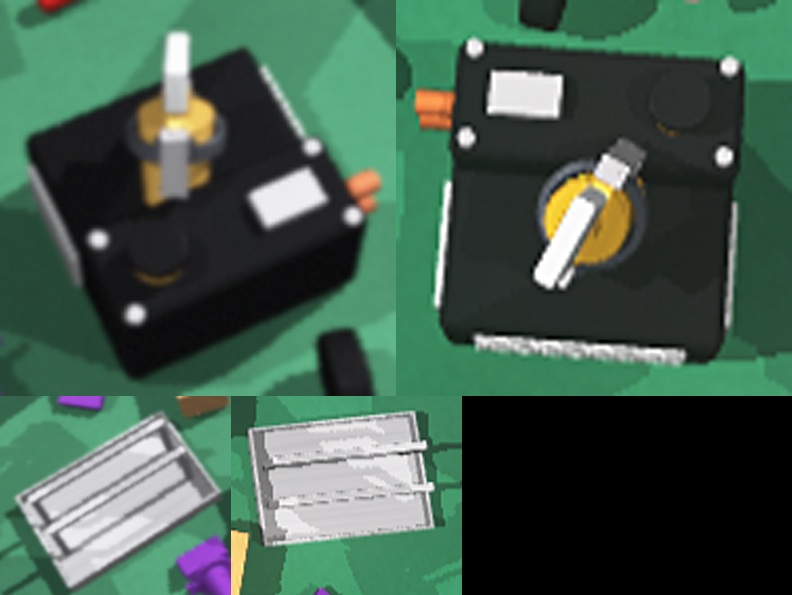

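The crop confirms it. Top view: the brass flange is at about px (329,181), with a grey handle over it and hooks at both of its ends. Four white screws on the flat back of the unit (z≈0.115) give its yaw.

```bash
cat > h.py <<'E'
import numpy as np,cv2
from plant import r
class Cam:
    def __init__(s,n):
        p=r.camera_params(n); s.K=p["K"]; s.R=cv2.Rodrigues(p["rvec"])[0]; s.t=p["tvec"].ravel(); s.c=-s.R.T@s.t
    def ray(s,uv): 
        d=s.R.T@np.linalg.inv(s.K)@np.array([uv[0],uv[1],1.]); return d/np.linalg.norm(d)
    def plane(s,uv,p0,n):
        d=s.ray(uv); return s.c+d*((np.array(p0)-s.c)@n)/(d@n)
    def z(s,uv,h): return s.plane(uv,[0,0,h],np.array([0,0,1.]))
    def proj(s,X):
        x=s.K@(s.R@np.array(X)+s.t); return x[:2]/x[2]
S,T=Cam("scene"),Cam("top")
def tri(us,ut):
    a,b=S.ray(us),T.ray(ut); A=np.stack([a,-b],1); k=np.linalg.lstsq(A,T.c-S.c,rcond=None)[0]
    p,q=S.c+k[0]*a,T.c+k[1]*b; return (p+q)/2,np.linalg.norm(p-q)*1e3
def blobs(m,amin=4):
    n,_,st,ce=cv2.connectedComponentsWithStats(m.astype(np.uint8)); return [(ce[i],st[i]) for i in range(1,n) if st[i][4]>=amin]
E
python3 - <<'E'
from h import *
np.set_printoptions(precision=4,suppress=True)
print(S.c,T.c)
s=cv2.imread("pics/scene0.png");t=cv2.imread("pics/top0.png")
for n,im,C,(x,y,w,h) in(("s",s,S,(270,190,110,110)),("t",t,T,(280,125,100,100))):
    c=im[y:y+h,x:x+w]; hsv=cv2.cvtColor(c,cv2.COLOR_BGR2HSV)
    print(n,"white")
    for ce,st in blobs((hsv[...,2]>150)&(hsv[...,1]<50)): print(ce+[x,y],st+[x,y,0,0,0],C.z(ce+[x,y],.116))
    print("brass")
    for ce,st in blobs((hsv[...,1]>120)&(hsv[...,0]>15)&(hsv[...,0]<28)&(hsv[...,2]>90),20): print(ce+[x,y],st+[x,y,0,0,0],C.z(ce+[x,y],.1418))
E
```

```text
[ 1.1043 -0.3515  1.1738] [ 0.3836 -0.0345  1.1441]
s white
[318.6824 209.2703] [315 199   8  22 148] [ 0.5586 -0.0286  0.116 ]
[348.1143 217.9429] [343 209  12  19  35] [0.6253 0.0256 0.116 ]
[318.  227.5] [314 226   9   4  30] [ 0.6068 -0.0605  0.116 ]
[356.4667 230.1333] [355 228   4   5  15] [0.6689 0.0237 0.116 ]
[349.392  244.3417] [339 237  22  16 199] [ 0.6944 -0.0163  0.116 ]
[367.6 249.4] [366 248   4   4  15] [0.7322 0.0162 0.116 ]
[296.8889 256.0556] [295 254   5   5  18] [ 0.65   -0.1519  0.116 ]
[307.1111 276.8333] [305 275   5   5  18] [ 0.7139 -0.1589  0.116 ]
brass
[318.8089 222.6497] [308 217  22  13 157] [ 0.6076 -0.058   0.1418]
[311.587 240.5  ] [310 235   5  12  46] [ 0.643  -0.1019  0.1418]
[324.8571 238.1429] [323 235   5   7  28] [ 0.6554 -0.0689  0.1418]
t white
[299.2857 136.5   ] [298 135   4   4  14] [0.7358 0.0196 0.116 ]
[363.625 141.25 ] [362 139   4   5  16] [ 0.7169 -0.1552  0.116 ]
[311.9898 148.3604] [303 143  19  12 197] [ 0.7012 -0.0142  0.116 ]
[297.3125 159.1875] [296 157   4   5  16] [0.6721 0.0262 0.116 ]
[362.5 164. ] [361 162   4   5  16] [ 0.6533 -0.1493  0.116 ]
[334.0816 167.898 ] [330 164   9   9  49] [ 0.6449 -0.0724  0.116 ]
[291.34 186.2 ] [290 171   4  32  50] [0.598  0.0436 0.116 ]
[322.0855 186.1908] [315 174  15  24 152] [ 0.5956 -0.0386  0.116 ]
[365.  180.5] [365 176   1  10  10] [ 0.6077 -0.1539  0.116 ]
[363.8571 197.7143] [363 188   2  19  21] [ 0.5611 -0.1487  0.116 ]
[325.9059 212.7647] [300 210  53   7 170] [ 0.5237 -0.0467  0.116 ]
brass
[322.1928 175.1687] [317 168  14  17  83] [ 0.6197 -0.0397  0.1418]
[332.8129 182.6323] [325 171  15  21 155] [ 0.5989 -0.0668  0.1418]
```

```bash
python3 - <<'E'
from h import *
np.set_printoptions(precision=4,suppress=True)
s=cv2.imread("pics/scene0.png");t=cv2.imread("pics/top0.png")
ux=np.array([np.cos(np.radians(-6)),np.sin(np.radians(-6)),0]); a=np.sin(np.radians(32))*-ux+np.array([0,0,np.cos(np.radians(32))])
print("axis",a)
P=T.z((328.5,180.),.1418); m=P-a*.008; print("mouth top",m)
P=S.z((318.8,223),.1418); print("mouth scene",P-a*.008)
h,e=tri((318.7,209.3),(322.1,186.2)); print("handle top",h,e,"mouth",h-a*.060)
k,e=tri((318,227.5),(334.1,167.9)); print("hook top",k,e,k-a*.014)
def rect(im,x,y,w,h_,px):
    c=im[y:y+h_,x:x+w]; hsv=cv2.cvtColor(c,cv2.COLOR_BGR2HSV); mm=((hsv[...,2]>150)&(hsv[...,1]<50)).astype(np.uint8)
    _,L=cv2.connectedComponents(mm); l=L[px[1]-y,px[0]-x]; pts=np.argwhere(L==l)[:,::-1]+[x,y]
    return cv2.boxPoints(cv2.minAreaRect(pts.astype(np.float32)))
for n,C,im,roi,px in(("T",T,t,(280,125,100,100),(322,186)),("S",S,s,(270,190,110,110),(318,209))):
    b=rect(im,*roi,px); print(n,b.tolist())
    w=[C.plane(q,h,a) for q in b]; print(np.array(w)); 
    for i in range(2): d=w[i+1]-w[i]; uy=np.cross(a,ux); print("  len",np.linalg.norm(d)*1e3,"ang in port plane",np.degrees(np.arctan2(d@uy,d@np.cross(uy,a))))
# projected check
E
python3 - <<'E'
import cv2,numpy as np
s=cv2.imread("pics/scene0.png");t=cv2.imread("pics/top0.png")
f=lambda im,x,y:cv2.resize(im[y:y+50,x:x+50],None,fx=8,fy=8,interpolation=cv2.INTER_CUBIC)
cv2.imwrite("pics/crop2.png",np.hstack([f(s,295,197),f(t,304,157)]))
E
```

```text
axis [-0.527   0.0554  0.848 ]
mouth top [ 0.6105 -0.0562  0.135 ]
mouth scene [ 0.6127 -0.059   0.135 ]
handle top [ 0.5845 -0.0409  0.1643] 5.243183340889417 mouth [ 0.6162 -0.0442  0.1134]
hook top [ 0.6312 -0.0724  0.1663] 4.058681111140326 [ 0.6386 -0.0732  0.1544]
T [[314.00006103515625, 195.00003051757812], [324.800048828125, 173.4000244140625], [332.00006103515625, 177.00003051757812], [321.2000732421875, 198.60003662109375]]
[[ 0.5659 -0.017   0.1511]
 [ 0.6143 -0.0461  0.1831]
 [ 0.6055 -0.064   0.1788]
 [ 0.5567 -0.0353  0.1466]]
  len 64.95815639297095 ang in port plane -21.56001338941287
  len 20.40774652098379 ang in port plane -113.45208031560267
S [[315.0, 199.0], [322.0, 199.0], [322.0, 220.0], [315.0, 220.0]]
[[ 0.5323 -0.0243  0.1307]
 [ 0.5472 -0.0105  0.139 ]
 [ 0.6305 -0.062   0.1942]
 [ 0.6175 -0.0751  0.187 ]]
  len 21.908899267866367 ang in port plane 44.28974543559284
  len 112.49653690592683 ang in port plane -22.21685564839501
```

View pics/crop2.png

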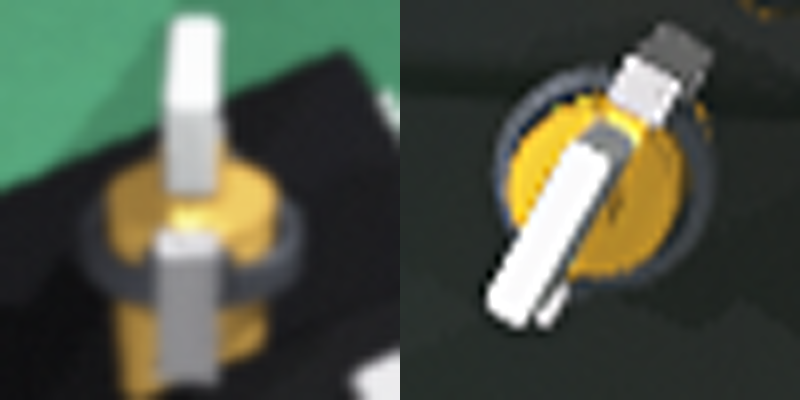

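The crop shows the handle's top face centre at scene (318.8,204.1) and top (322.4,185.3). Its ends in the top view are at (328.2,175.1) and (316.7,195.3).

```bash
python3 - <<'E'
from h import *
np.set_printoptions(precision=4,suppress=True)
ux=np.array([np.cos(np.radians(-6)),np.sin(np.radians(-6)),0]); a=np.sin(np.radians(32))*-ux+np.array([0,0,np.cos(np.radians(32))]); uy=np.cross(a,ux);uy/=np.linalg.norm(uy);xx=np.cross(uy,a)
h,e=tri((318.8,204.1),(322.4,185.3)); print("handle top",h,e,"mouth",h-a*.060)
for C,q in((T,(322.4,185.3)),(S,(318.8,204.1))): print("top on z",C.z(q,.135+.06*.848)-a*.06)
for C,p,q in((T,(316.7,195.3),(328.2,175.1)),(S,(319.3,198.6),(318.8,210))):
    A,B=[C.plane(v,h,a) for v in(p,q)]; d=B-A; print(A,B,(A+B)/2,np.linalg.norm(d)*1e3,"yaw",np.degrees(np.arctan2(d@uy,d@xx)))
# rack bars: top view px -> z .085, long white bars
for im,C,roi in((cv2.imread("pics/top0.png"),T,(375,195,115,80)),(cv2.imread("pics/scene0.png"),S,(155,205,110,95))):
    x,y,w,h_=roi; hsv=cv2.cvtColor(im[y:y+h_,x:x+w],cv2.COLOR_BGR2HSV)
    m=((hsv[...,1]<45)&(hsv[...,2]>120)).astype(np.uint8)
    _,L,st,ce=cv2.connectedComponentsWithStats(m)
    i=1+np.argmax(st[1:,4]); pts=np.argwhere(L==i)[:,::-1]+[x,y]
    b=cv2.boxPoints(cv2.minAreaRect(pts.astype(np.float32))); print(st[i],b.tolist()); print(np.array([C.z(q,.022) for q in b]))
s=cv2.imread("pics/scene0.png");t=cv2.imread("pics/top0.png")
f=lambda im,x,y:cv2.resize(im[y:y+86,x:x+100],None,fx=4,fy=4,interpolation=cv2.INTER_CUBIC)
cv2.imwrite("pics/crop3.png",np.vstack([np.hstack([f(s,160,212),f(t,380,195)])]))
E
```

```text
handle top [ 0.5826 -0.0405  0.1872] 2.806812920086599 mouth [ 0.6142 -0.0438  0.1363]
top on z [ 0.615  -0.0425  0.135 ]
top on z [ 0.613  -0.0447  0.135 ]
[ 0.5609 -0.0242  0.1727] [ 0.6052 -0.0541  0.2022] [ 0.5831 -0.0391  0.1874] 61.03532160248589 yaw -24.334035439939548
[ 0.5602 -0.0269  0.1725] [ 0.6051 -0.0558  0.2022] [ 0.5827 -0.0414  0.1873] 61.10201179647721 yaw -23.136082131754815
[   8    7   89   65 4498] [[382.1341247558594, 210.2073211669922], [466.9756164550781, 200.78050231933594], [473.2560729980469, 257.30487060546875], [388.4145812988281, 266.731689453125]]
[[ 0.5392 -0.2101  0.022 ]
 [ 0.5596 -0.4561  0.022 ]
 [ 0.3977 -0.4595  0.022 ]
 [ 0.378  -0.2191  0.022 ]]
[   7    8   98   83 3913] [[161.29409790039062, 252.82351684570312], [234.82351684570312, 208.70587158203125], [260.941162109375, 252.23529052734375], [187.4117431640625, 296.3529357910156]]
[[ 0.3949 -0.4593  0.022 ]
 [ 0.3732 -0.2153  0.022 ]
 [ 0.5447 -0.2156  0.022 ]
 [ 0.5559 -0.4463  0.022 ]]
```

View pics/crop3.png

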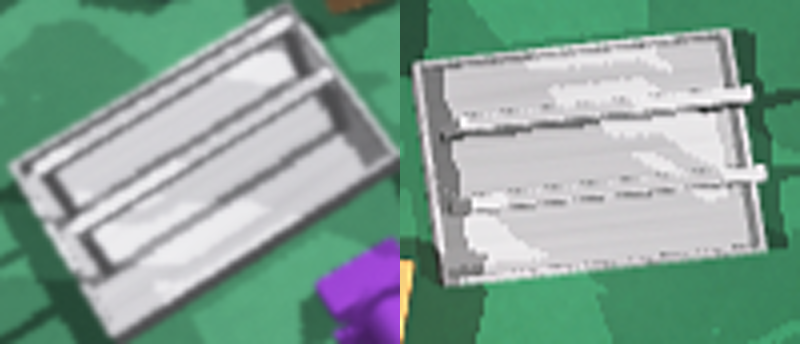

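```bash
python3 - <<'E'
from h import *
np.set_printoptions(precision=4,suppress=True)
h0,_=tri((318.8,204.1),(322.4,185.3))
for psi in(-30,-33,-36):
    c,s=np.cos(np.radians(psi)),np.sin(np.radians(psi)); C3,S3=np.cos(np.radians(32)),np.sin(np.radians(32))
    a=np.array([-S3*c,-S3*s,C3]); xx=np.array([C3*c,C3*s,S3]); yy=np.cross(a,xx)
    print(psi,"mouth",h0-a*.06,"flange",T.z((328,180),.1418)-a*.008,"hook",tri((318,227.5),(334.1,167.9))[0]-.0395*xx-.014*a)
    for C,p,q in((T,(316.7,195.3),(328.2,175.1)),(S,(319.3,198.6),(318.8,210))):
        A,B=[C.plane(v,h0,a) for v in(p,q)]; d=B-A; print("  len",np.linalg.norm(d)*1e3,"twist",np.degrees(np.arctan2(d@yy,d@xx)))
for C,ps in((S,[(167.5,254.5),(233,217.5),(177.5,269),(243,231)]),(T,[(395,226),(467.5,218.7),(398.7,245.7),(471.2,238.5)])):
    w=np.array([C.z(p,.085) for p in ps]); print(w[:,:2].tolist(),w.mean(0),[np.degrees(np.arctan2((w[i+1]-w[i])[0],-(w[i+1]-w[i])[1])) for i in(0,2)])
E
```

```text
-30 mouth [ 0.6101 -0.0564  0.1363] flange [ 0.61   -0.0566  0.135 ] hook [ 0.6087 -0.0594  0.1335]
  len 62.282092976978284 twist -3.810864140558022
  len 67.02824598050123 twist -2.2192750481892376
-33 mouth [ 0.6092 -0.0578  0.1363] flange [ 0.6099 -0.0568  0.135 ] hook [ 0.6094 -0.0582  0.1335]
  len 62.315790585320215 twist -1.2731292785420474
  len 67.08754824611496 twist 0.3263195984649009
-36 mouth [ 0.6083 -0.0592  0.1363] flange [ 0.6097 -0.0569  0.135 ] hook [ 0.6101 -0.0571  0.1335]
  len 62.31852334903431 twist 1.271174939858719
  len 66.98087319386846 twist 2.8696853639892344
[[0.44734459059227016, -0.44090318474735013], [0.4368281345991687, -0.23992936070477344], [0.5014170352233615, -0.43396749711222793], [0.4909320822787536, -0.23521526506289264]] [ 0.4691 -0.3375  0.085 ] [np.float64(-177.00458759196778), np.float64(-176.98022411958678)]
[[0.4863963563461007, -0.23261126868326104], [0.5006114247651455, -0.42948381609136804], [0.43316970186186915, -0.23940399203352958], [0.4469504998882697, -0.4346637861838884]] [ 0.4668 -0.334   0.085 ] [np.float64(4.129841625009518), np.float64(4.037054758380872)]
```

Both views now agree. The port is yawed -33° with its mouth at (0.6095,-0.0575,0.135). The rack is at (0.468,-0.336,0.085), yaw 4°, with a measured bar spacing of 54 mm as it should be. Now the approach.

```bash
cat >> h.py <<'E'
from scipy.spatial.transform import Rotation as Ro
np.set_printoptions(precision=4,suppress=True)
psi=np.radians(-33);th=np.radians(32)
a=np.array([-np.sin(th)*np.cos(psi),-np.sin(th)*np.sin(psi),np.cos(th)])
yh=np.array([-np.sin(psi),np.cos(psi),0]); M=np.array([.6095,-.0575,.135])
def Rt(x,y): return np.stack([x,y,np.cross(x,y)],1)
def st():
    s=r.get_state(); return s,s["tcp_pos"],Ro.from_euler("xyz",s["eef_rot"],degrees=True)
def delta(p,R):
    s,t,Q=st(); print("d mm",(np.array(p)-t)*1e3,"rotvec",(Ro.from_matrix(R)*Q.inv()).as_rotvec(),"| q",s["joints"],"F",s["contact_force"],"w",s["gripper_width"])
E
python3 - <<'E'
from h import *
print(st()[2].as_matrix())
for sg in(1,-1): delta(M+a*(.042+.003-.0188+.10),Rt(-a,sg*yh))
E
```

```text
[[-0.0006 -0.352   0.936 ]
 [ 0.0013  0.936   0.352 ]
 [-1.      0.0015 -0.0001]]
d mm [315.9291 610.3094  16.2945] rotvec [-0.064  -0.5756 -0.9109] | q [-52.8781  20.5867   0.6397  -0.0176 -70.1353 -16.5071] F [ 0.4707  0.4444 -1.0055] w 0.08806176681812464
d mm [315.9291 610.3094  16.2945] rotvec [-0.6827  0.0724  2.1377] | q [-52.8781  20.5867   0.6397  -0.0176 -70.1353 -16.5071] F [ 0.4707  0.4444 -1.0055] w 0.08806176681812464
```

{"name": "carry_out", "arguments": {"moves": [[20, 40, 40, 0, 0, -0.14, 100], [50, 80, 80, 0, 0, -0.28, 100], [80, 130, 90, 0, 0, -0.42, 100], [100, 170, 100, 0, -0.05, -0.55, 100], [120, 210, 100, 0, -0.1, -0.68, 100]], "squeeze": 55}}

```text
time_s: 0.6
tcp_pos: [0.3496, -0.4389, 0.3254]
eef_rot: [-0.8, 84.2, -19.5]
contact_force: [1.4, 0.8, 0.7]
gripper_width: 0.088
```

```bash
python3 - <<'E'
from h import *
delta(M+a*(.042+.003-.0188+.10),Rt(-a,yh))
E
```

```text
d mm [203.8402 417.845  -83.3409] rotvec [-0.1989 -0.4136 -0.2449] | q [-32.4057   3.8174  -7.7734  -1.3513 -72.7852 -75.9538] F [1.3534 0.7738 0.6856] w 0.08803038327358532
```

{"name": "carry_out", "arguments": {"moves": [[30, 50, 0, -0.04, -0.08, -0.05, 100], [60, 100, 0, -0.08, -0.16, -0.1, 100], [90, 150, 0, -0.12, -0.25, -0.15, 100], [115, 200, 0, -0.16, -0.33, -0.2, 100], [130, 250, 0, -0.2, -0.41, -0.25, 100]]}}

```text
time_s: 1.1
tcp_pos: [0.4437, -0.274, 0.3257]
eef_rot: [-3.0, 62.0, -34.3]
contact_force: [0.2, -1.4, 0.5]
gripper_width: 0.0875
```

{"name": "carry_out", "arguments": {"moves": [[20, 50, -20, 0, 0, 0, 100], [40, 95, -40, 0, 0, 0, 100], [55, 130, -60, 0, 0, 0, 100], [70, 160, -80, 0, 0, 0, 100], [70, 160, -80, 0, 0, 0, 100]]}}

```text
time_s: 1.6
tcp_pos: [0.5134, -0.1133, 0.2424]
eef_rot: [-3.7, 62.3, -34.8]
contact_force: [-0.4, 0.0, -0.4]
gripper_width: 0.0877
```

```bash
python3 - <<'E'
from h import *
delta(M+a*(.042+.003-.0188+.10),Rt(-a,yh))
E
```

```text
d mm [40.0565 92.2522 -0.338 ] rotvec [-0.0152 -0.0808 -0.0258] | q [  22.1334   -8.5635  -49.7346   37.8947  -39.2889 -170.9691] F [-0.4158  0.0341 -0.4413] w 0.08767472685561127
```

J6 is near its limit, so the half-turned grasp is better. I'll turn the tool by +180° about its own axis.

{"name": "carry_out", "arguments": {"moves": [[0, 0, 10, -0.0666, 0.0433, 0.1272, 100], [0, 0, 20, -0.1332, 0.0866, 0.2544, 100], [0, 0, 20, -0.1998, 0.1299, 0.3816, 100], [0, 0, 20, -0.2664, 0.1732, 0.5088, 100], [0, 0, 20, -0.333, 0.2165, 0.636, 100]]}}

```text
time_s: 2.1
tcp_pos: [0.5128, -0.1165, 0.2654]
eef_rot: [-51.2, 60.4, -40.0]
contact_force: [-0.2, 0.3, -0.3]
gripper_width: 0.0879
```

{"name": "carry_out", "arguments": {"moves": [[0, 10, 0, -0.0666, 0.0433, 0.1272, 100], [0, 20, 0, -0.1332, 0.0866, 0.2544, 100], [5, 30, 0, -0.1998, 0.1299, 0.3816, 100], [10, 35, 0, -0.2664, 0.1732, 0.5088, 100], [15, 40, 0, -0.333, 0.2165, 0.636, 100]]}}

```text
time_s: 2.6
tcp_pos: [0.528, -0.0762, 0.2654]
eef_rot: [-94.9, 57.3, -40.9]
contact_force: [-0.8, -0.6, 0.5]
gripper_width: 0.0874
```

{"name": "carry_out", "arguments": {"moves": [[0, 10, 0, -0.0666, 0.0433, 0.1272, 100], [0, 20, 0, -0.1332, 0.0866, 0.2544, 100], [5, 30, 0, -0.1998, 0.1299, 0.3816, 100], [10, 35, 0, -0.2664, 0.1732, 0.5088, 100], [15, 40, 0, -0.333, 0.2165, 0.636, 100]]}}

```text
time_s: 3.1
tcp_pos: [0.5431, -0.0362, 0.2654]
eef_rot: [-135.2, 54.7, -37.9]
contact_force: [-0.4, -0.8, 0.4]
gripper_width: 0.0875
```

```bash
python3 - <<'E'
from h import *
delta(M+a*(.042+.003-.0188+.10),Rt(-a,-yh))
E
```

```text
d mm [ 10.3599  15.1616 -23.3697] rotvec [-0.323   0.2974  0.7346] | q [ 33.2025  -6.627  -51.6148  50.8847 -44.8043 -63.1181] F [-0.4356 -0.7952  0.3513] w 0.08747914136482222
```

{"name": "carry_out", "arguments": {"moves": [[2, 3, -5, -0.055, 0.05, 0.122, 100], [4, 6, -10, -0.11, 0.1, 0.245, 100], [6, 9, -15, -0.165, 0.15, 0.367, 100], [8, 12, -20, -0.22, 0.2, 0.49, 100], [10, 15, -23, -0.275, 0.25, 0.612, 100]]}}

```text
time_s: 3.6
tcp_pos: [0.5528, -0.0218, 0.242]
eef_rot: [-172.9, 57.2, -34.0]
contact_force: [0.3, 0.1, -0.5]
gripper_width: 0.0876
```

```bash
python3 - <<'E'
from h import *
delta(M+a*(.042+.003-.0188+.05),Rt(-a,-yh))
s=r.capture("scene");t=r.capture("top")
f=lambda im,x,y:cv2.resize(im[y:y+130,x:x+130],None,fx=3,fy=3,interpolation=cv2.INTER_CUBIC)
cv2.imwrite("pics/pre.png",np.hstack([f(s,250,140),f(t,265,115)]))
E
```

```text
d mm [ 22.8813 -13.732  -42.3435] rotvec [-0.0479  0.0488  0.1228] | q [ 31.7257  -4.7188 -51.7656  50.3427 -39.9239 -21.7034] F [ 0.2745  0.0877 -0.5373] w 0.08757326597897809
```

View pics/pre.png

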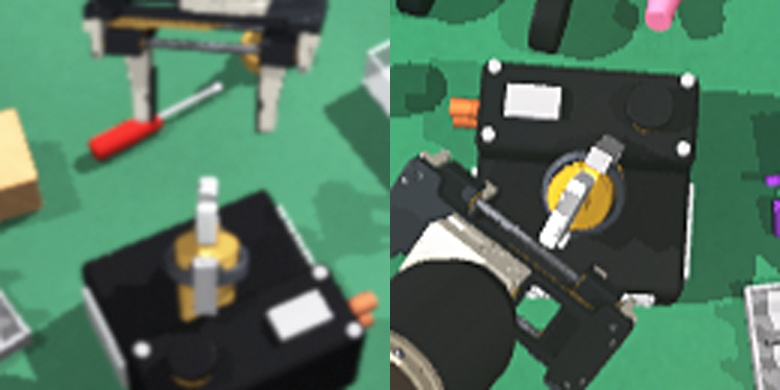

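The picture shows the fingers straddling the handle axis (scene crop: tips at x 148 and 265, handle at 207). Fixing the turn and moving in along the axis.

{"name": "carry_out", "arguments": {"moves": [[2, -1, -4, -0.048, 0.049, 0.123, 100], [7, -4, -12, -0.048, 0.049, 0.123, 100], [12, -7, -23, -0.048, 0.049, 0.123, 100], [18, -11, -33, -0.048, 0.049, 0.123, 100], [23, -14, -42, -0.048, 0.049, 0.123, 100]]}}

```text
time_s: 4.2
tcp_pos: [0.5761, -0.0356, 0.2001]
eef_rot: [-179.4, 58.0, -33.0]
contact_force: [0.4, -0.6, 0.6]
gripper_width: 0.0879
```

```bash
python3 - <<'E'
from h import *
delta(M+a*(.042+.003-.0188),Rt(-a,-yh))
E
```

```text
d mm [ 21.7808 -14.3582 -42.8726] rotvec [-0.0044  0.0038  0.0087] | q [ 23.6674  -0.1972 -54.5225  59.861  -30.827  -18.7178] F [ 0.3687 -0.6433  0.619 ] w 0.08786034991179302
```

{"name": "carry_out", "arguments": {"moves": [[5, -3, -10, 0, 0, 0.005, 100], [10, -7, -20, 0, 0, 0.008, 100], [13, -9, -26, -0.004, 0.004, 0.009, 100]]}}

```text
time_s: 4.5
tcp_pos: [0.5887, -0.045, 0.1736]
eef_rot: [179.9, 58.1, -33.1]
contact_force: [0.4, -0.8, -0.3]
gripper_width: 0.0872
```

```bash
python3 - <<'E'
from h import *
delta(M+a*(.042+.003-.0188),Rt(-a,-yh))
E
```

```text
d mm [  9.1452  -4.9124 -16.406 ] rotvec [ 0.0001 -0.0011  0.0001] | q [ 17.3816   2.6835 -56.4583  70.3189 -25.6783 -24.056 ] F [ 0.3996 -0.7959 -0.3217] w 0.08720213018816238
```

{"name": "carry_out", "arguments": {"moves": [[4, -2, -7, 0, 0, 0, 100], [7.5, -4, -13, 0, 0, 0, 100]]}}

```text
time_s: 4.7
tcp_pos: [0.5966, -0.0486, 0.1612]
eef_rot: [180.0, 58.0, -33.0]
contact_force: [-0.5, 0.3, 0.5]
gripper_width: 0.0878
```

```bash
python3 - <<'E'
from h import *
delta(M+a*(.042+.006-.0188),Rt(-a,-yh))
E
```

```text
d mm [-0.0736 -0.5049 -1.3889] rotvec [-0.0001 -0.0003 -0.0003] | q [ 13.7185   4.2154 -57.0978  77.0674 -23.3001 -27.9557] F [-0.5314  0.2794  0.4553] w 0.08777103086907949
```

{"name": "carry_out", "arguments": {"moves": [[0, 0, 0, 0, 0, 0, 50], [0, 0, 0, 0, 0, 0, 30], [0, 0, 0, 0, 0, 0, 24], [0, 0, 0, 0, 0, 0, 20], [0, 0, 0, 0, 0, 0, 17]], "squeeze": 15}}

```text
time_s: 5.2
tcp_pos: [0.5966, -0.0478, 0.1617]
eef_rot: [179.8, 58.0, -32.9]
contact_force: [-0.3, -0.6, -0.9]
gripper_width: 0.0535
```

{"name": "carry_out", "arguments": {"moves": [[0, 0, 0, 0, 0, 0, 10], [0, 0, 0, 0, 0, 0, 0], [0, 0, 0, 0, 0, 0, 0]]}}

```text
time_s: 5.5
tcp_pos: [0.5966, -0.048, 0.1613]
eef_rot: [179.8, 58.0, -32.9]
contact_force: [0.1, -0.5, 0.6]
gripper_width: 0.0289
```

```bash
python3 - <<'E'
from h import *
delta(M+a*(.042+.006-.0188),Rt(-a,-yh)); print(r.get_state()["moment"],yh)
E
```

```text
d mm [-0.0563 -1.0394 -1.5447] rotvec [ 0.0016 -0.0017 -0.0049] | q [ 13.8261   4.1992 -57.0758  76.9138 -23.3227 -27.5983] F [ 0.0526 -0.4895  0.6218] w 0.028851654604390962
[ 0.8748  1.5834 -0.0767] [0.5446 0.8387 0.    ]
```

{"name": "carry_out", "arguments": {"moves": [[0, 0, 0, 0, 0, 0, 0], [0, 0, 0, 0, 0, 0, 0], [0, 0, 0, 0, 0, 0, 0]]}}

```text
time_s: 5.8
tcp_pos: [0.5966, -0.0481, 0.1612]
eef_rot: [179.8, 58.0, -32.9]
contact_force: [-0.8, 0.8, 1.0]
gripper_width: 0.0158
```

```bash
python3 - <<'E'
from h import *
delta(M+a*(.042+.006-.0188),Rt(-a,-yh)); print(r.get_state()["moment"],a*.06)
E
```

```text
d mm [-0.0305 -1.0208 -1.4464] rotvec [ 0.0015 -0.0019 -0.0049] | q [ 13.8176   4.2054 -57.0794  76.9205 -23.3135 -27.5989] F [-0.8373  0.7777  0.9905] w 0.015839460344545687
[1.0478 1.7181 0.078 ] [-0.0267  0.0173  0.0509]
```

{"name": "carry_out", "arguments": {"moves": [[0, 0, 0, 0, 0, 0, 0], [0, 0, 0, -0.022, 0.014, 0.042, 0], [0, 0, 0, -0.053, 0.035, 0.102, 0], [0, 0, 0, -0.089, 0.058, 0.17, 0], [0, 0, 0, -0.133, 0.087, 0.254, 0]], "squeeze": 55}}

```text
time_s: 6.3
tcp_pos: [0.5966, -0.0479, 0.1612]
eef_rot: [162.4, 58.1, -32.9]
contact_force: [-0.8, 1.4, 0.4]
gripper_width: 0.0158
```

```bash
python3 - <<'E'
from h import *
delta(M+a*(.042+.006-.0188),Rt(-a,-yh)); print(r.get_state()["moment"])
E
```

```text
d mm [-0.0682 -1.1669 -1.4522] rotvec [ 0.1355 -0.0897 -0.2616] | q [ 13.9297   4.2188 -57.026   76.6548 -23.3592 -10.1005] F [-0.8006  1.3983  0.4247] w 0.01582356930153338
[ 1.4953  1.6675 -0.0589]
```

{"name": "carry_out", "arguments": {"moves": [[0, 0, 0, -0.055, 0.036, 0.106, 0], [0, 0, 0, -0.11, 0.072, 0.212, 0], [0, 0, 0, -0.165, 0.108, 0.318, 0], [0, 0, 0, -0.22, 0.144, 0.424, 0], [0, 0, 0, -0.275, 0.18, 0.53, 0]]}}

```text
time_s: 6.8
tcp_pos: [0.5966, -0.0476, 0.1612]
eef_rot: [126.7, 58.2, -32.8]
contact_force: [-1.2, 2.6, 0.1]
gripper_width: 0.0153
```

{"name": "carry_out", "arguments": {"moves": [[0, 0, 0, -0.009, 0.006, 0.017, 0], [0, 0, 0, -0.009, 0.006, 0.017, 0]]}}

```text
time_s: 7.0
tcp_pos: [0.5966, -0.0476, 0.1612]
eef_rot: [125.9, 58.2, -32.8]
contact_force: [-1.2, 4.0, 0.8]
gripper_width: 0.0154
```

```bash
python3 - <<'E'
from h import *
delta(M+a*(.042+.006-.0188),Rt(-a,-yh)); print(r.get_state()["moment"])
t=r.capture("top");s=r.capture("scene")
f=lambda im,x,y:cv2.resize(im[y:y+100,x:x+100],None,fx=4,fy=4,interpolation=cv2.INTER_CUBIC)
cv2.imwrite("pics/tw.png",np.hstack([f(s,265,170),f(t,280,130)]))
E
```

```text
d mm [-0.0579 -1.4396 -1.4293] rotvec [ 0.4173 -0.2738 -0.8044] | q [ 14.0432   4.2148 -56.9602  76.2683 -23.3313  26.7812] F [-1.162   3.9791  0.7566] w 0.015425451418539826
[1.9628 2.0979 0.2889]
```

View pics/tw.png

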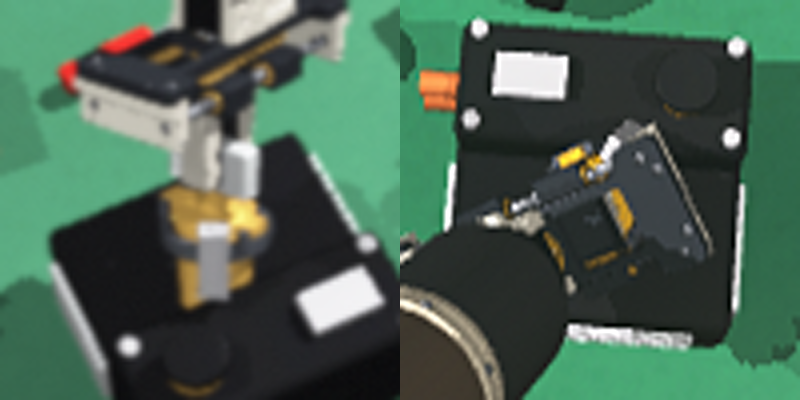

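The handle has turned with the fingers. Now a gentle pull along the axis, watching the force.

{"name": "carry_out", "arguments": {"moves": [[-1.3, 0.9, 2.5, 0, 0, 0, 0], [-2.7, 1.7, 5.1, 0, 0, 0, 0], [-4, 2.6, 7.6, 0, 0, 0, 0], [-5.3, 3.5, 10.2, 0, 0, 0, 0]]}}

```text
time_s: 7.5
tcp_pos: [0.5907, -0.0451, 0.1715]
eef_rot: [125.6, 58.2, -33.1]
contact_force: [0.7, 0.1, -3.1]
gripper_width: 0.0161
```

```bash
python3 - <<'E'
from h import *
delta(M+a*(.042+.006-.0188+.06),Rt(-a,-yh)); print(r.get_state()["moment"])
E
```

```text
d mm [-20.8921  13.3349  39.1566] rotvec [ 0.4191 -0.2758 -0.8046] | q [ 17.0397   3.0378 -56.36    70.734  -25.3754  30.0685] F [ 0.7348  0.1366 -3.0809] w 0.016077295029527334
[ 1.2166  2.1379 -0.0287]
```

{"name": "carry_out", "arguments": {"moves": [[-6, 4, 12, 0, 0, 0, 0], [-12, 8, 24, 0, 0, 0, 0], [-18, 12, 35, 0, 0, 0, 0], [-24, 15, 46, 0, 0, 0, 0], [-29, 18, 56, 0, 0, 0, 0]]}}

```text
time_s: 8.0
tcp_pos: [0.5612, -0.027, 0.2277]
eef_rot: [125.6, 58.2, -33.0]
contact_force: [0.6, -0.1, -2.8]
gripper_width: 0.0155
```

{"name": "carry_out", "arguments": {"moves": [[-4, 3, 17, 0, 0, 0, 0], [-6, 4, 35, 0, 0, 0, 0], [-6, 4, 50, 0, 0, 0, 0]]}}

```text
time_s: 8.3
tcp_pos: [0.5551, -0.0228, 0.278]
eef_rot: [125.7, 58.2, -33.0]
contact_force: [0.4, 0.3, -2.7]
gripper_width: 0.0155
```

```bash
python3 - <<'E'
from h import *
s,t,Q=st(); z=np.array([0,0,-1.])
x=Q.as_matrix()[:,0]; tilt=Ro.align_vectors([z],[x])[0]
R1=(tilt*Q).as_matrix(); print("tilt rotvec",tilt.as_rotvec(),"jaw yaw",np.degrees(np.arctan2(R1[1,1],R1[0,1])))
rk=np.array([.468,-.336,.085])
for yaw in(0,30,-30,60,-60): 
    R=Ro.from_rotvec([0,0,np.radians(yaw)])*tilt*Q; print(yaw,end=" "); delta(rk+[0,0,.048-.0188+.08],R.as_matrix())
E
```

```text
tilt rotvec [0.3017 0.465  0.    ] jaw yaw -68.66868951338053
0 d mm [ -87.1372 -313.1999  -83.8349] rotvec [ 0.3017  0.465  -0.    ] | q [ 33.0668  -6.4494 -46.3778  43.0583 -44.7968  48.3514] F [ 0.4388  0.2808 -2.7167] w 0.015501842438342465
30 d mm [ -87.1372 -313.1999  -83.8349] rotvec [0.173  0.5332 0.51  ] | q [ 33.0668  -6.4494 -46.3778  43.0583 -44.7968  48.3514] F [ 0.4388  0.2808 -2.7167] w 0.015501842438342465
-30 d mm [ -87.1372 -313.1999  -83.8349] rotvec [ 0.4165  0.3753 -0.51  ] | q [ 33.0668  -6.4494 -46.3778  43.0583 -44.7968  48.3514] F [ 0.4388  0.2808 -2.7167] w 0.015501842438342465
60 d mm [ -87.1372 -313.1999  -83.8349] rotvec [0.0301 0.5792 1.0192] | q [ 33.0668  -6.4494 -46.3778  43.0583 -44.7968  48.3514] F [ 0.4388  0.2808 -2.7167] w 0.015501842438342465
-60 d mm [ -87.1372 -313.1999  -83.8349] rotvec [ 0.5166  0.2635 -1.0192] | q [ 33.0668  -6.4494 -46.3778  43.0583 -44.7968  48.3514] F [ 0.4388  0.2808 -2.7167] w 0.015501842438342465
```

The plug came out freely: the load is about 3 N, its own weight. Now tilting it upright and carrying it to the rack.

{"name": "carry_out", "arguments": {"moves": [[-10, -30, 10, 0.069, 0.063, -0.085, 0], [-25, -70, 15, 0.139, 0.125, -0.17, 0], [-40, -110, 15, 0.208, 0.188, -0.255, 0], [-50, -150, 10, 0.278, 0.25, -0.34, 0], [-60, -190, 10, 0.347, 0.313, -0.425, 0]]}}

```text
time_s: 8.8
tcp_pos: [0.4951, -0.2122, 0.2878]
eef_rot: [140.3, 84.9, -43.5]
contact_force: [1.7, 0.4, -3.3]
gripper_width: 0.0156
```

{"name": "carry_out", "arguments": {"moves": [[-10, -40, -10, 0.069, 0.063, -0.085, 0], [-20, -80, -20, 0.069, 0.063, -0.085, 0], [-27, -110, -30, 0.069, 0.063, -0.085, 0], [-27, -123, -40, 0.069, 0.063, -0.085, 0], [-27, -123, -40, 0.069, 0.063, -0.085, 0]]}}

```text
time_s: 9.3
tcp_pos: [0.4677, -0.3359, 0.2451]
eef_rot: [-16.1, 89.8, 155.2]
contact_force: [-0.1, -0.4, -3.2]
gripper_width: 0.0157
```

```bash
python3 - <<'E'
from h import *
s,t,Q=st(); tilt=Ro.align_vectors([[0,0,-1.]],[Q.as_matrix()[:,0]])[0]
delta(np.array([.468,-.336,.085+.048-.0188+.08]),(tilt*Q).as_matrix())
s=r.capture("scene");t=r.capture("top")
f=lambda im,x,y:cv2.resize(im[y:y+130,x:x+130],None,fx=3,fy=3,interpolation=cv2.INTER_CUBIC)
cv2.imwrite("pics/rk.png",np.hstack([f(s,145,170),f(t,365,170)]));cv2.imwrite("pics/rk_s.png",s)
E
```

```text
d mm [  0.2725  -0.083  -50.9458] rotvec [-0.0017 -0.0036 -0.    ] | q [-16.2537  10.7231 -10.3376  -0.036  -69.1621  97.4876] F [-0.0891 -0.4267 -3.2356] w 0.01570030166083327
```

View pics/rk.png

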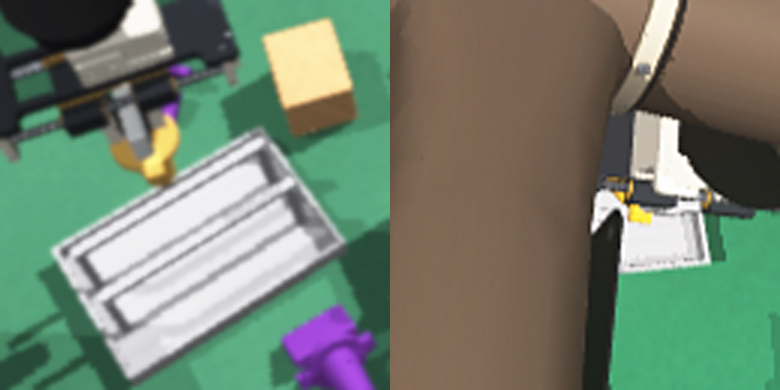

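```bash
python3 - <<'E'
from h import *
s,t,Q=st()
for d in(0,.025,.0292,.0842): print(d,(S.proj(t-[0,0,d])-[145,170])*3)
im=cv2.imread("pics/rk_s.png")[170:300,145:275]; hsv=cv2.cvtColor(im,cv2.COLOR_BGR2HSV)
m=((hsv[...,1]>120)&(hsv[...,0]>15)&(hsv[...,0]<28)&(hsv[...,2]>90)); m[:,75:]=0
ys,xs=np.nonzero(m)
for y in range(ys.min(),ys.max()+1,2): k=xs[ys==y]; print(y*3,k.min()*3,k.max()*3+3,k.mean()*3+1.5)
E
```

```text
0 [140.7611 125.8606]
0.025 [148.4172 141.2113]
0.0292 [149.6746 143.7323]
0.0842 [165.4204 175.3026]
54 60 63 61.5
60 45 48 46.5Traceback (most recent call last):
  File "<stdin>", line 7, in <module>
    return umr_minimum(a, axis, None, out, keepdims, initial, where)
ValueError: zero-size array to reduction operation minimum which has no identity
```

```bash
python3 - <<'E'
from h import *
im=cv2.imread("pics/rk_s.png")[170:300,145:275]; hsv=cv2.cvtColor(im,cv2.COLOR_BGR2HSV)
m=((hsv[...,1]>110)&(hsv[...,0]>12)&(hsv[...,0]<30)&(hsv[...,2]>80)); m[:35]=0;m[:,70:]=0
for y in range(35,66): 
    k=np.nonzero(m[y])[0]
    if len(k): print(y+170,k.min()+145,k.max()+146,end=" ; ")
s,t,Q=st(); v=t-[0,0,.0]
print()
# expected silhouettes: flange underside & tip rings
for d,rad in((.0212,.028),(.0292,.028),(.0842,.013)):
    P=np.array([S.proj(t+[rad*np.cos(q),rad*np.sin(q),-d]) for q in np.linspace(0,6.28,60)]); print(d,P.min(0),P.max(0))
E
```

```text
210 200 203 ; 211 200 204 ; 212 199 204 ; 213 196 204 ; 214 195 204 ; 215 195 205 ; 216 196 205 ; 217 185 204 ; 218 183 204 ; 219 182 204 ; 220 182 203 ; 221 183 203 ; 222 183 202 ; 223 184 202 ; 224 185 203 ; 225 186 203 ; 226 189 203 ; 227 192 203 ; 228 193 203 ; 229 194 202 ; 230 195 202 ; 231 199 200 ; 
0.0212 [182.6694 206.6558] [205.477  226.2209]
0.0292 [183.5427 208.2984] [206.2061 227.7862]
0.0842 [195.0967 224.0583] [205.181  232.8635]
```

Silhouettes fit to within 1–2 px (flange 182–205 against an expected 183–206). I'm moving +2 mm in x and lowering.

{"name": "carry_out", "arguments": {"moves": [[2, 0, -25, 0, 0, 0, 0], [2, 0, -50, 0, 0, 0, 0], [2, 0, -75, 0, 0, 0, 0], [2, 0, -95, 0, 0, 0, 0], [2, 0, -110, 0, 0, 0, 0]]}}

```text
time_s: 9.9
tcp_pos: [0.4716, -0.3338, 0.137]
eef_rot: [125.1, 90.0, -63.4]
contact_force: [0.3, -0.5, -3.5]
gripper_width: 0.0159
```

```bash
python3 - <<'E'
from h import *
print(r.get_state())
s=r.capture("scene")
f=lambda im,x,y:cv2.resize(im[y:y+100,x:x+120],None,fx=5,fy=5,interpolation=cv2.INTER_CUBIC)
cv2.imwrite("pics/low.png",f(s,150,190))
E
```

```text
{'time_s': 9.9, 'joints': array([-15.8836,  15.7118, -18.8403,   0.0289, -55.4261,  97.3499]), 'qd': array([-0.0221,  7.9607, -9.6845,  0.3944, 18.2904,  0.0555]), 'joint_torque': array([ -0.0305, -50.4873,  27.2115,   6.4487,  -0.3198,  -0.0005]), 'tcp_pos': array([ 0.4716, -0.3338,  0.137 ]), 'eef_rot': array([125.1317,  89.9678, -63.3856]), 'contact_force': array([ 0.2737, -0.4751, -3.5419]), 'moment': array([-0.0834,  0.1169,  0.0052]), 'gripper_width': 0.01590682830372048}
```

View pics/low.png

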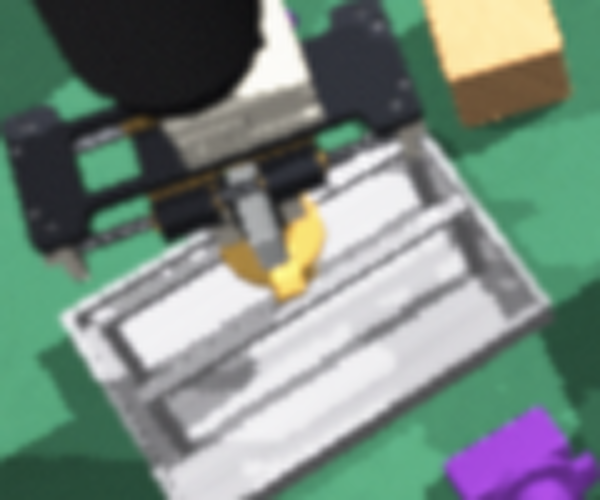

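The picture shows the taper entering between the bars, with the flange and its ear at crop (290,280) just above the near bar. Lowering slowly.

{"name": "carry_out", "arguments": {"moves": [[-1, -1, -5, 0, 0, 0, 0], [-1, -1, -10, 0, 0, 0, 0], [-1, -1, -13, 0, 0, 0, 0], [-1, -1, -15, 0, 0, 0, 0], [-1, -1, -15, 0, 0, 0, 0]]}}

```text
time_s: 10.45
tcp_pos: [0.4703, -0.3366, 0.1226]
eef_rot: [120.7, 89.9, -68.0]
contact_force: [0.1, -0.3, -2.8]
gripper_width: 0.0156
```

{"name": "carry_out", "arguments": {"moves": [[0, 0, -1, 0, 0, 0, 0], [0, 0, -2, 0, 0, 0, 0], [0, 0, -2, 0, 0, 0, 0]]}}

```text
time_s: 10.75
tcp_pos: [0.4702, -0.3366, 0.1204]
eef_rot: [111.9, 89.9, -76.7]
contact_force: [-0.5, 0.5, -2.0]
gripper_width: 0.0164
```

{"name": "carry_out", "arguments": {"moves": [[0, 0, -1, 0, 0, 0, 0], [0, 0, -2, 0, 0, 0, 0], [0, 0, -2, 0, 0, 0, 0]]}}

```text
time_s: 11.05
tcp_pos: [0.4701, -0.3366, 0.1183]
eef_rot: [96.8, 89.9, -91.8]
contact_force: [0.3, 0.6, -2.2]
gripper_width: 0.0156
```

{"name": "carry_out", "arguments": {"moves": [[0, 0, -1, 0, 0, 0, 0], [0, 0, -2, 0, 0, 0, 0], [0, 0, -2, 0, 0, 0, 0]]}}

```text
time_s: 11.35
tcp_pos: [0.4702, -0.3366, 0.1163]
eef_rot: [99.3, 89.9, -89.3]
contact_force: [-0.5, -0.5, -2.7]
gripper_width: 0.0156
```

{"name": "carry_out", "arguments": {"moves": [[0, 0, -1, 0, 0, 0, 0], [0, 0, -1, 0, 0, 0, 0], [0, 0, -2, 0, 0, 0, 0], [0, 0, -2, 0, 0, 0, 0]]}}

```text
time_s: 11.75
tcp_pos: [0.4704, -0.3367, 0.1155]
eef_rot: [125.7, 89.9, -62.9]
contact_force: [-1.2, 2.6, 4.9]
gripper_width: 0.0155
```

```bash
python3 - <<'E'
from h import *
print(r.get_state()["contact_force"],r.get_state()["moment"])
s=r.capture("scene")
f=lambda im,x,y:cv2.resize(im[y:y+80,x:x+100],None,fx=6,fy=6,interpolation=cv2.INTER_CUBIC)
cv2.imwrite("pics/low2.png",f(s,160,205))
E
```

```text
[-1.2487  2.5671  4.9029] [ 0.9215  1.0079 -0.0145]
```

View pics/low2.png

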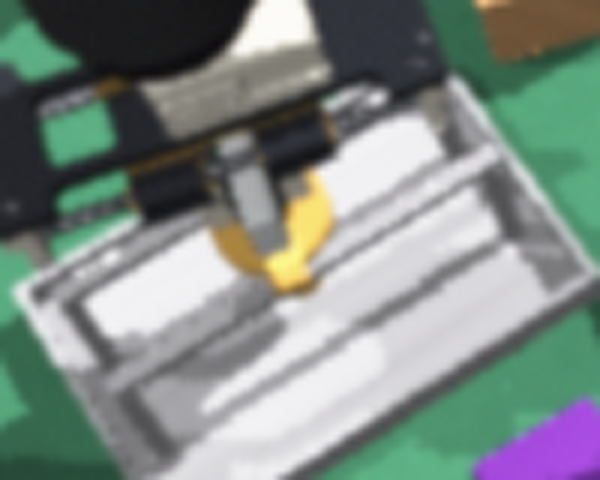

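Contact came at z=0.1155, against a predicted 0.116, so the flange is on the bars. Releasing.

{"name": "carry_out", "arguments": {"moves": [[0, 0, 0, 0, 0, 0, 0], [0, 0, 0.5, 0, 0, 0, 0], [0, 0, 0.5, 0, 0, 0, 20], [0, 0, 0.5, 0, 0, 0, 35], [0, 0, 0.5, 0, 0, 0, 50]], "squeeze": 10}}

```text
time_s: 12.3
tcp_pos: [0.4704, -0.3367, 0.1149]
eef_rot: [115.6, 89.9, -73.0]
contact_force: [0.4, -0.1, 0.2]
gripper_width: 0.0283
```

{"name": "carry_out", "arguments": {"moves": [[0, 0, 0, 0, 0, 0, 60], [0, 0, 0, 0, 0, 0, 70], [0, 0, 0, 0, 0, 0, 70]]}}

```text
time_s: 12.6
tcp_pos: [0.4703, -0.3366, 0.1149]
eef_rot: [109.4, 89.9, -79.3]
contact_force: [-0.6, 0.7, 0.1]
gripper_width: 0.0524
```

{"name": "carry_out", "arguments": {"moves": [[0, 0, 10, 0, 0, 0, 70], [0, 0, 30, 0, 0, 0, 70], [0, 0, 60, 0, 0, 0, 70], [0, 0, 100, 0, 0, 0, 70], [0, 0, 140, 0, 0, 0, 70]]}}

```text
time_s: 13.1
tcp_pos: [0.4699, -0.3366, 0.2571]
eef_rot: [104.2, 89.9, -84.4]
contact_force: [1.2, -0.3, 0.5]
gripper_width: 0.0613
```

{"name": "carry_out", "arguments": {"moves": [[-10, 30, 20, 0, 0, 0, 70], [-20, 70, 40, 0, 0, 0, 70], [-30, 110, 40, 0, 0, 0, 70], [-30, 150, 40, 0, 0, 0, 70], [-30, 150, 40, 0, 0, 0, 70]]}}

```text
time_s: 13.6
tcp_pos: [0.44, -0.1835, 0.2967]
eef_rot: [179.8, 89.8, -8.7]
contact_force: [0.7, -1.2, 0.9]
gripper_width: 0.0613
```

```bash
python3 - <<'E'
from h import *
s=r.capture("scene");t=r.capture("top")
f=lambda im,x,y:cv2.resize(im[y:y+100,x:x+100],None,fx=4,fy=4,interpolation=cv2.INTER_CUBIC)
cv2.imwrite("pics/end.png",np.hstack([f(s,155,195),f(t,380,180)]))
for d in(0,.008,.06): print(d,S.proj([.468,-.336,.085+d]),T.proj([.468,-.336,.085+d]))
print(r.get_state()["contact_force"])
E
```

```text
0 [206.3432 241.9007] [433.8044 231.711 ]
0.008 [205.6816 240.58  ] [434.6395 231.4488]
0.06 [201.1933 231.6201] [440.39   229.6439]
[ 0.7649  0.1849 -0.0172]
```

View pics/end.png

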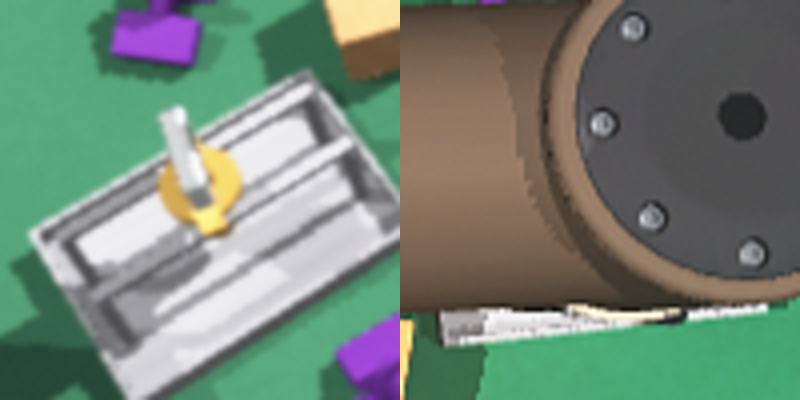

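The plug stands released on the bars. Scene view: flange centre at (205,240.7) against an expected (205.7,240.6), and handle top at about (201,231) against (201.2,231.6). It is upright and centred, and the gripper is clear.

```bash
python3 -c "
from plant import r
print(r.close_job())"
```

```text
the job is handed in; nothing more can be done
None
```

I twisted the plug about 0.94 rad anticlockwise and pulled it straight out of the port. I then carried it over still gripped, lowered it onto the rack until the flange touched, let go and moved clear. The job is handed in, at about 14 s; no verdict was reported.

- **Pull-out:** the wrist felt only about 3 N, roughly the plug's own weight, so the taper had broken free. The twist itself comes from tool rotation and one picture; I did not read the seat angle directly.
- **Placing:** the flange touched the bars at TCP height 0.1155 m, against 0.116 m predicted. After release, the flange centre in the scene camera was within about 1 px (roughly 3 mm) of the middle of the bars, and the handle top was where an upright plug's would be.
- **Gripper:** at hand-in it was well clear of the plug, with contact forces at noise level.
- **Not confirmed:** the arm blocked the top camera at the end, so the last check is from the scene camera alone. I made no measured check of the bystanders; no unexpected contact forces showed on the way.
- **Disagreement:** my first estimate assumed the port leaned straight to the unit's front, and its views disagreed by about 12 mm. Taking the port as turned about 27° from that brought the handle, flange and hook measurements into agreement.

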